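Heft three stock-tablet tins, put the nearly empty one in the drawer, hold up the full one

ROBOT

A 6-joint arm with a two-finger parallel gripper is mounted at the origin on the work surface. World frame = base frame: x ahead of the robot, y to its left, z up, the work surface at z = 0. Lengths are in m, angles in rad, forces in N, time in s.
With the tool pointing down it reaches from about 0.375 to 0.825 m from the base axis. Payload 5.5 kg.
Tool frame: the origin (TCP) lies midway between the tips of the shut fingers; the grasp point (between the pads) lies 19 mm behind it; z points along the fingers, y is the line along which they close (so a half turn about z gives the same grasp; the last joint's range is limited). The gripper opens to 85 mm and grips with 20 to 120 N. Pads are 22 mm wide; open, the fingers measure 114 mm over their backs; the gripper's body (76 mm by 85 mm) begins 54 mm behind the grasp point. The pads swing forward as they close: fully open they stand 13 mm farther back than shut.
Start: joints at [1.29, 0.314, -0.047, 1.21, 0, 1.571], TCP at [0.166, 0.576, 0.231] pointing down, gripper open.
Joint ranges: [-2.67, 2.67], [-0.69, 1.73], [-1.03, 1.25], [-2.08, 2.16], [-1.42, 1.45], [-3.14, 3.14]. Speed limits (rad/s): [2.39, 2.39, 3.01, 3.14, 3.14, 3.14].

INTERFACE

Orientations are given as [roll, pitch, yaw] about the fixed x, y, z axes, in that order (R = Rz(yaw) Ry(pitch) Rx(roll)).
In Python, from station import manip, fingers, imaging, job gives the robot as it stands. The module is installed in compiled form; this text tells all that it offers. Calls block until the motion is done:
- manip.move_to(position, orientation): joint-space move of the TCP to a pose.
- manip.servo_line(position, rotation=None, feed=0.15, stop_force=None): straight line of the TCP; rotation=None keeps the orientation; feed is the mean speed in m/s. With stop_force (N) it stops when the force on the tool has changed by that much, and returns True; else False.
- manip.goto_joints(angles): joint-space move.
- fingers.gripper_to(opening, f_grip=None): finger opening in m; f_grip is the grip in N (None keeps the last); returns when the fingers have stopped.
- manip.sleep(seconds).
- manip.ik(position, orientation): joint angles nearest the present ones, or None.
- manip.get_state(): the state.
- imaging.grab_frame(name): name is "side" or "top"; returns a dict with "color" (420x560x3 uint8, red, green, blue), "vertical_fov" (degrees; the focal length in pixels is half the picture's height over the tangent of half this angle, whatever the lens; pixels are square), "cx", "cy" (the principal point, pixels), "position" and "rotation" of the camera in the world. Camera axes: x right, y down, z forward; pixel columns grow to the right and rows downward; lengths in m; the calibration is good to about 2 mm. A picture is of the moment at which its call begins. There is no depth.
A pose or a line that the arm cannot do raises manip.Unreachable and nothing moves.
- job.hand_in(): hands the job in; it is judged then, once.
The state is a dict: "time": time; "qpos": joint angles; "qd": joint speeds; "joint_torque": joint torques, N m; "eef_pos": TCP position; "ee_rot": TCP orientation; "wrist_force": force on the tool from outside, world axes, zero at the start; "ft_torque": the same for the moment, N m; "finger_gap": finger opening in m; "grip_force": force on a finger pad.
Only numpy, scipy, OpenCV 4.12 (cv2) and the standard library are available. Lean on these libraries where they do the work, as an engineer would, in place of code of your own. Each camera call takes 0.05 s, during which the arm holds its last target. There are 200 camera calls.

TASK

The three closed navy tins of stock tablets on the packing counter look alike, but one is full, one part used and one nearly empty, so heft them to feel which is which. Stand the lightest upright in the clear part of the open drawer for refilling and let go of it, leave the middle one standing on the counter, and then pick up the heaviest and hold it upright with its base at least 20 cm above the counter, finishing while you still hold it there by the gripper alone. Set the tins down gently without dropping or toppling any, and leave the other stock on the counter where it is.

Things in the scene. Friction and masses are not known exactly. Their poses are not given: they have to be found in the camera images.
- tin_1: one of three look-alike closed tins of stock tablets, standing right of the drawer unit: upright cylinder 60 mm in diameter, 95 mm tall, navy with a cream band and a steel lid; origin under its centre, z up. One is full (about 0.37 kg), one part used (about 0.23 kg), one nearly empty (about 0.1 kg). Only weight tells which; it is drawn anew each run, whatever the name or place
- tin_2: one of three look-alike closed tins of stock tablets, standing right of the drawer unit: upright cylinder 60 mm in diameter, 95 mm tall, navy with a cream band and a steel lid; origin under its centre, z up. One is full (about 0.37 kg), one part used (about 0.23 kg), one nearly empty (about 0.1 kg). Only weight tells which; it is drawn anew each run, whatever the name or place
- tin_3: one of three look-alike closed tins of stock tablets, standing right of the drawer unit: upright cylinder 60 mm in diameter, 95 mm tall, navy with a cream band and a steel lid; origin under its centre, z up. One is full (about 0.37 kg), one part used (about 0.23 kg), one nearly empty (about 0.1 kg). Only weight tells which; it is drawn anew each run, whatever the name or place
- unit: low steel drawer unit standing at the back of the counter, 285 mm deep (x), 340 mm wide (y), 150 mm high, fixed; origin under the middle of its front edge (which the drawer front covers when shut), its front faces its own -x. A box of gloves 68 mm high lies on its top, 140 mm behind the front edge
- unit_drawer0 (a joint): how far the unit's one drawer is pulled out to the unit's -x, m (0 shut, 0.21 fully out); starts 0.17 to 0.21, slides with about 1 N friction, need not be moved. Its uncovered opening is this value less 6 mm long. Drawer front: top edge 138 mm above the counter, 15 mm thick, black bar handle 35 mm before it. Side walls 6 mm thick, tops 128 mm above the counter
- drawer_bay (a point): point on the drawer's inner floor (22 mm above the counter) amid its clear part, axes as the unit's; moves with the drawer. Room round it: 85 mm to the inside of the drawer front (-x), 73 to 115 mm to the unit's front edge (+x, drawer value less 91 mm), 98 mm to the right wall (-y) and to a plywood divider (+y, 75 mm high on that floor). Spare lids fill the part left of the divider
- table: the cream counter top, upper face at height 0. Other stock stands round its back and sides, to be left alone, all at least 80 mm clear of the tins: sauce can (158 mm wide, 178 tall) and small jar (107 tall) behind the tins, jug (284 tall) at the far right corner, film carton (116 tall) along the right edge, snack carton (66 tall) left of the unit, red tub (190 tall) at the far left corner
- spoon: bystander: serving spoon with a black handle lying along its x, 240 mm long, about 20 mm high (52 mm wide at the bowl), origin under its middle; leave alone

How it is judged:
By the outcome, as a careful person would: the job done as asked, in the order asked, and still so for the second after the job is handed in, while the arm keeps its last pose, push and grip.
It also fails if it takes over 72 s, if anything falls off the work surface, if the arm or the gripper's body presses on something with over 40 N, if the wrist force passes 120 N, or if a joint passes its speed limit or range.

## Working session

There is one attempt and no reset: what is moved stays moved. The work goes in short steps, each a Python script; the robot and the scene stay as the last script left them, time stands still between calls to the robot, and variables do not carry over. Pictures are saved under pics/ and viewed, at most 10 in all, crops included, and the job is handed in when it is done.

```bash
mkdir -p pics; python3 - <<'E'
from station import manip, fingers, imaging, job
import cv2,numpy as np
for n in("top","side"):
    f=imaging.grab_frame(n); cv2.imwrite(f"pics/{n}0.png",f["color"][:,:,::-1])
    print(n,f["vertical_fov"],f["cx"],f["cy"],f["position"],np.round(f["rotation"],4).tolist(),[k for k in f])
s=manip.get_state();print(s)
E
```

```text
top 57.92470406148981 273.5378532532839 208.8829771953502 [ 0.50893325 -0.08835766  0.79180467] [-3.0087, -0.005, -1.5556] ['color', 'vertical_fov', 'cx', 'cy', 'position', 'rotation']
side 57.190421998909706 275.5793606547787 199.52717724994952 [0.2318337  0.11458736 0.95640455] [-2.7074, 0.0019, -2.0534] ['color', 'vertical_fov', 'cx', 'cy', 'position', 'rotation']
{'time': 0.1, 'qpos': array([ 1.28997741e+00,  3.14166305e-01, -4.79873131e-02,  1.21019706e+00,
        2.47863852e-05,  1.57077768e+00]), 'qd': array([-0.00154861, -0.00077912,  0.00193323,  0.0006296 , -0.00118449,
       -0.00059195]), 'joint_torque': array([-1.95519365e-04, -5.40767670e+01,  3.40540087e+01,  1.11306942e-02,
       -7.01569047e-05,  2.01966252e-06]), 'eef_pos': array([0.16613226, 0.57599545, 0.23051058]), 'ee_rot': array([-3.14003831e+00, -2.48153314e-05,  2.86079234e+00]), 'wrist_force': array([ 0.63084979, -0.43165012, -0.33449814]), 'ft_torque': array([-0.04798462, -0.0207566 , -0.02636679]), 'grip_force': 0.0, 'finger_gap': 0.08521675810073354}
```

View pics/top0.png

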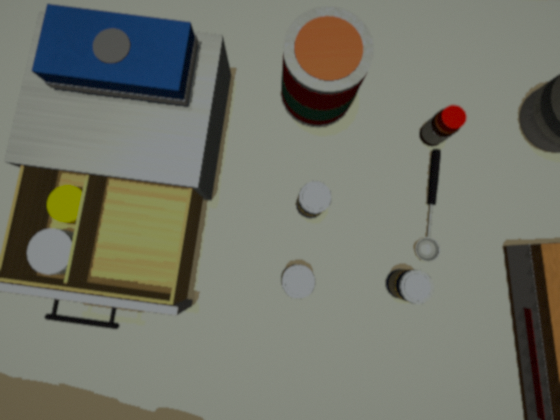

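View pics/side0.png

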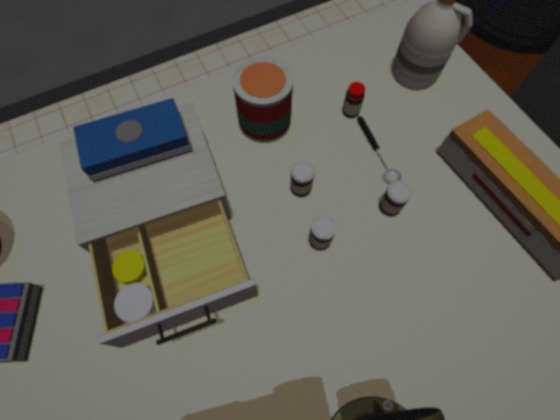

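Top: tin lids at about (315,197), (299,281) and (415,287); the drawer bay is around (140,235), between the divider and the right wall. Side: lids at about (302,172), (322,230) and (397,191). The spoon bowl lies close to the right-hand tin.

```bash
cat > h.py <<'E'
from station import manip, fingers, imaging, job
import cv2,numpy as np
from scipy.spatial.transform import Rotation as Ro
def Rm(r):
    r=np.array(r); return r if r.shape==(3,3) else Ro.from_euler('xyz',r).as_matrix()
def px2w(f,u,v,z):
    F=210/np.tan(np.radians(f["vertical_fov"]/2)); d=Rm(f["rotation"])@np.array([(u-f["cx"])/F,(v-f["cy"])/F,1])
    p=np.array(f["position"]); return (p+d*(z-p[2])/d[2])
E
python3 - <<'E'
from h import *
np.set_printoptions(precision=4,suppress=True)
fs={n:imaging.grab_frame(n) for n in("top","side")}
pts={"top":[(315,197),(299,281),(415,287)],"side":[(302,172),(322,230),(397,191)]}
for n,f in fs.items():
    for p in pts[n]:
        c=f["color"][p[1]-22:p[1]+22,p[0]-22:p[0]+22].astype(np.uint8)
        print(n,p,px2w(f,*p,.095)[:2])
f=fs["top"]
for nm,u,v,z in[("unitFL",8,162,.15),("unitFR",203,187,.15),("frontL",0,287,.138),("frontR",178,309,.138),("divTopfront",68,283,.097),("divback",90,178,.097),("wallR front",186,300,.128)]: print(nm,px2w(f,u,v,z)[:2])
f=fs["side"]
for nm,u,v,z in[("unitFL",75,237,.15),("unitFR",223,195,.15),("frontL",105,337,.138),("frontR",255,288,.138)]: print(nm,px2w(f,u,v,z)[:2])
a=cv2.resize(fs["top"]["color"][160:320,0:210],None,fx=3.6,fy=3.6,interpolation=cv2.INTER_CUBIC)
b=cv2.resize(np.hstack([fs["top"]["color"][y-25:y+25,x-25:x+25] for x,y in pts["top"]]+[fs["side"]["color"][y-25:y+25,x-25:x+25] for x,y in pts["side"]]),None,fx=2.6,fy=2.6)
cv2.imwrite("pics/draw.png",a[:,:,::-1]); cv2.imwrite("pics/lids.png",b[:,:,::-1])
E
```

```text
top (315, 197) [ 0.6257 -0.1673]
top (299, 281) [ 0.4714 -0.1385]
top (415, 287) [ 0.4638 -0.3481]
side (302, 172) [ 0.6236 -0.1649]
side (322, 230) [ 0.4644 -0.13  ]
side (397, 191) [ 0.4667 -0.3478]
unitFL [0.6693 0.37  ]
unitFR [0.6308 0.0315]
frontL [0.4562 0.3687]
frontR [0.4244 0.0673]
divTopfront [0.4618 0.2765]
divback [0.6545 0.2523]
wallR front [0.4383 0.0568]
unitFL [0.689  0.3772]
unitFR [0.6308 0.045 ]
frontL [0.4583 0.3849]
frontR [0.4061 0.0742]
```

View pics/draw.png

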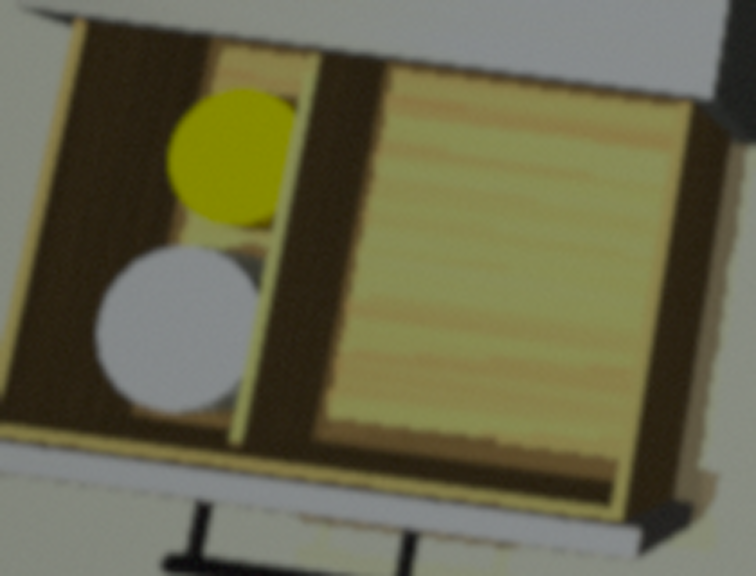

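View pics/lids.png

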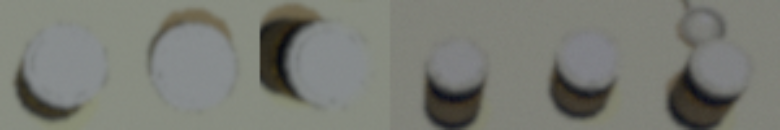

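Both cameras agree on the tins to a few mm: A (.625,-.166), B (.469,-.135), C (.465,-.348). Two drawer corners both put the bay at about (.5335,.1685), with yaw about -0.13. I'll heft B first.

```bash
cat >> h.py <<'E'
T={"A":(.625,-.166),"B":(.469,-.135),"C":(.465,-.348)}
BAY=(.5335,.1685); DN=[np.pi,0,0]; ZG=.046
def fz():
    manip.sleep(.25); v=[]
    for _ in range(8): manip.sleep(.04); v.append(manip.get_state()["wrist_force"][2])
    return np.mean(v),np.std(v)
def grasp(n):
    x,y=T[n]; manip.move_to([x,y,.17],DN); b=fz()
    manip.servo_line([x,y,ZG],feed=.15); fingers.gripper_to(.045,40)
    s=manip.get_state(); print(n,"gap",s["finger_gap"],"grip",s["grip_force"])
    return b
def heft(n):
    b=grasp(n); x,y=T[n]; manip.servo_line([x,y,ZG+.04],feed=.08); l=fz()
    print("base",b,"lift",l,"mass",(b[0]-l[0])/9.81,"t",manip.get_state()["time"])
def down(n):
    x,y=T[n]; manip.servo_line([x,y,ZG+.006],feed=.06); manip.servo_line([x,y,ZG],feed=.025)
    fingers.gripper_to(.085); manip.servo_line([x,y,.17],feed=.25)
E
python3 - <<'E'
from h import *
heft("B")
f=imaging.grab_frame("side"); cv2.imwrite("pics/b.png",f["color"][:,:,::-1])
down("B"); s=manip.get_state(); print(s["time"],s["eef_pos"])
f=imaging.grab_frame("side"); cv2.imwrite("pics/b2.png",f["color"][:,:,::-1])
E
```

```text
B gap 0.05973964458572099 grip 42.21120212227106
base (np.float64(0.00014090661324974232), np.float64(0.5906620889416302)) lift (np.float64(-1.0593709906283986), np.float64(0.36797688963511466)) mass 0.10800325150271645 t 6.0833
8.2667 [ 0.46878318 -0.13492197  0.16950788]
```

View pics/b.png

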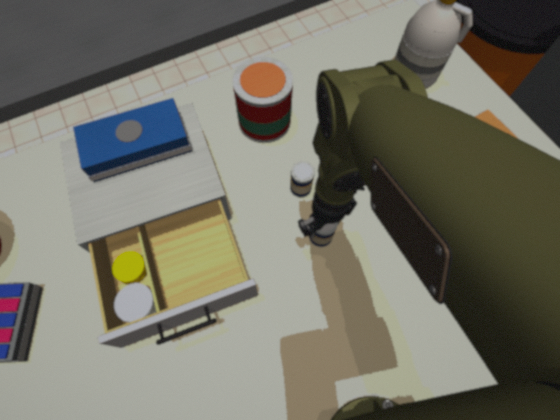

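The picture shows the gripper at (320,230) holding tin B, lifted clear of the counter. B weighs about 0.11 kg. Plenty of time remains, so I'll heft the other two as well.

```bash
python3 - <<'E'
from h import *
for n in "AC": heft(n); down(n)
print(manip.get_state()["time"])
E
```

```text
A gap 0.06013637559273243 grip 42.553336545825005
base (np.float64(-0.08645499478072488), np.float64(0.2145722254049998)) lift (np.float64(-2.1515435851094233), np.float64(0.5137529071637245)) mass 0.2105085209305503 t 12.15
C gap 0.06010352456416559 grip 42.3365418612957
base (np.float64(-0.13484762311931026), np.float64(0.5240907578801879)) lift (np.float64(-3.586888333917834), np.float64(0.6373809068614132)) mass 0.3518899807134071 t 18.3833
20.5167
```

B is lightest (0.11 kg), A is middle (0.21 kg) and C is heaviest (0.35 kg). B goes to the drawer.

```bash
python3 - <<'E'
from h import *
x,y=T["B"]; grasp("B"); manip.servo_line([x,y,ZG+.19],feed=.2)
bx,by=BAY; O=[np.pi,0,-.13]
manip.move_to([bx,by,ZG+.19],O)
manip.servo_line([bx,by,ZG+.022+.015],feed=.12)
manip.sleep(.2)
print(manip.servo_line([bx,by,ZG+.022-.004],feed=.02,stop_force=4))
s=manip.get_state(); print(s["time"],s["eef_pos"],s["wrist_force"],s["finger_gap"])
for n in("top","side"): f=imaging.grab_frame(n); cv2.imwrite(f"pics/d_{n}.png",f["color"][:,:,::-1])
E
```

```text
B gap 0.06033574102406978 grip 42.28999190032482
True
31.2833 [0.53363215 0.16842255 0.0692132 ] [ 0.15982392 -0.64925949  4.84484186] 0.05967465030830607
```

View pics/d_side.png

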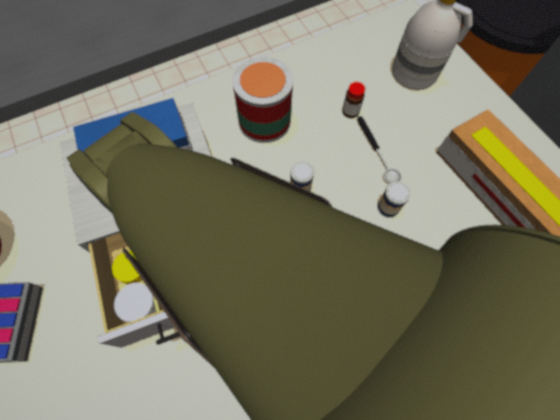

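The arm hides the bay in this view, at about (200,260). Contact came at 0.0692 against an expected 0.068, so the tin is on the drawer floor. I'll release it, back off and look.

```bash
python3 - <<'E'
from h import *
fingers.gripper_to(.085); bx,by=BAY
manip.servo_line([bx,by,ZG+.2],feed=.2)
x,y=T["C"]; manip.move_to([x,y,.2],DN)
f=imaging.grab_frame("top"); cv2.imwrite("pics/e_top.png",f["color"][:,:,::-1])
f=imaging.grab_frame("side"); cv2.imwrite("pics/e_side.png",f["color"][:,:,::-1])
print(manip.get_state()["time"])
E
```

```text
37.1833
```

View pics/e_side.png

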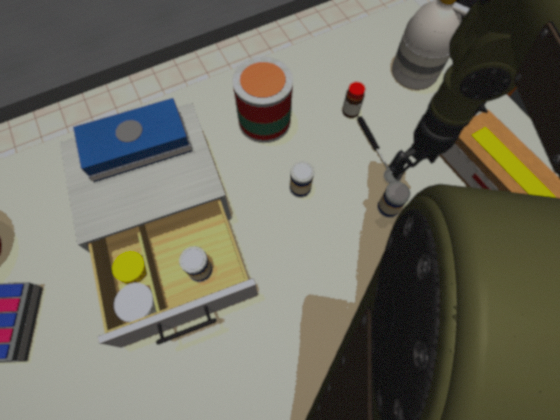

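Tin B stands upright in the clear bay at (195,262), A stands on the counter at (302,178), and C waits at (393,198) under the gripper. Next I lift C.

```bash
python3 - <<'E'
from h import *
x,y=T["C"]; b=grasp("C"); fingers.gripper_to(.045,55)
manip.servo_line([x,y,ZG+.25],feed=.15); l=fz(); s=manip.get_state()
print("mass",(b[0]-l[0])/9.81,s["time"],s["eef_pos"],s["ee_rot"],s["finger_gap"],s["grip_force"])
f=imaging.grab_frame("side"); cv2.imwrite("pics/f.png",f["color"][:,:,::-1])
E
```

```text
C gap 0.06001584553212894 grip 42.75089744478464
mass 0.3538176922473348 41.9583 [ 0.46498404 -0.34802469  0.29601021] [ 3.14155623e+00  3.92783389e-06 -4.68221570e-05] 0.0596636366661963 59.897447638213634
```

View pics/f.png

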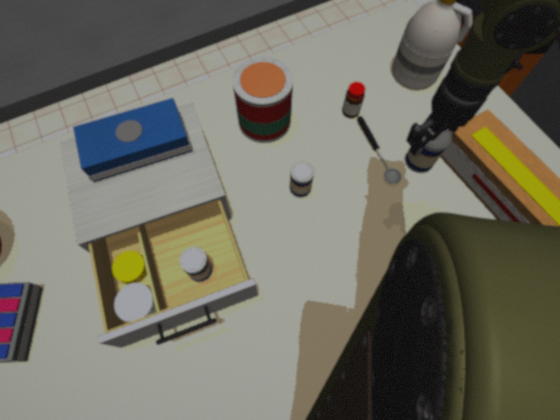

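Tin C is held upright in the gripper at (425,150), base about 25 cm up. B is in the drawer and A is on the counter.

```bash
python3 -c "
from h import *
print(job.hand_in())"
```

```text
the job is handed in; nothing more can be done
None
```

The job is handed in: the lightest tin (0.11 kg) stands in the drawer, the middle one (0.21 kg) is on the counter, and the heaviest (0.35 kg) is held upright with its base about 25 cm up, at about 42 s of the 72 s limit.

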